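Press the grit pot lids home at the stone carver's bench

ROBOT

A 6-joint arm with a two-finger parallel gripper is mounted at the origin on the work surface. World frame = base frame: x ahead of the robot, y to its left, z up, the work surface at z = 0. Lengths are in m, angles in rad, forces in N, time in s.
With the tool pointing down it reaches from about 0.25 to 0.725 m from the base axis. Payload 4 kg.
Tool frame: the origin (TCP) lies midway between the tips of the shut fingers; the grasp point (between the pads) lies 19 mm behind it (bot.grip_depth is the distance from the TCP to the grasp point, in m); z points along the fingers, x is the direction in which the jaws open and shut, and the axes are right-handed (so a half turn about z gives the same grasp; the last joint's range is limited). The gripper opens to 85 mm and grips with 20 to 120 N. Pads are 22 mm wide; open, the fingers measure 114 mm over their backs; the gripper's body (76 mm by 85 mm) begins 54 mm behind the grasp point. The pads swing forward as they close: fully open they stand 13 mm farther back than shut.
Start: joints at [-1.255, 0.241, 0.005, 1.335, 0, 1.571], TCP at [0.155, -0.475, 0.205] pointing down, gripper open.
Joint ranges: [-2.72, 2.72], [-1.05, 1.87], [-1.09, 1.28], [-1.99, 2.15], [-1.42, 1.44], [-3.14, 3.14]. Speed limits (rad/s): [2.79, 2.79, 3.14, 3.14, 3.14, 3.14].

INTERFACE

Orientations are given as a 3x3 rotation matrix whose columns are the frame's x, y, z axes.
In Python, from rig import bot gives the robot as it stands. Calls block until the motion is done:
- bot.move_to(position, orientation): joint-space move of the TCP to a pose.
- bot.move_l(position, attitude=None, v=0.15, threshold=None): straight line of the TCP; attitude=None keeps the orientation; v is the mean speed in m/s. With threshold (N) it stops when the force on the tool has changed by that much, and returns True; else False.
- bot.move_j(angles): joint-space move.
- bot.grip(opening, grip_force=None): finger opening in m; grip_force is the grip in N (None keeps the last); returns when the fingers have stopped.
- bot.sleep(seconds).
- bot.ik(position, orientation): joint angles nearest the present ones, or None.
- bot.get_state(): the state.
- bot.capture(name): name is "scene" or "top"; returns the picture (480x640x3 uint8, red, green, blue); there is no depth.
- bot.calibration(name): a dict with "camera_matrix" (3x3 intrinsics, pixels), "D" ([k1, k2, p1, p2, k3] as OpenCV has them; the pictures are not rectified), "rvec" (rotation vector, rad) and "tvec" (3), from world to camera coordinates, as OpenCV has them. Camera axes: x right, y down, z forward; pixel columns grow to the right and rows downward; lengths in m; the calibration is good to about 2 mm. A picture is of the moment at which its call begins. calibration takes no time and is no camera call.
A pose or a line that the arm cannot do raises bot.PlanningError and nothing moves.
- bot.finish_job(): hands the job in, once; it reports no verdict.
Trained networks look in the newest picture that a camera, given by its name, has taken for a name from the list of things; names that differ only in an ending like _2 or _b are one class to them, and where a whole thing is asked for, a point or a joint stands for the part that bears it (a point fixed in the world has none). Each returns a list of dicts, best first, with "conf" (0 to 1); they miss things now and then, are a little off and sometimes report something else, mostly with a low value. They report only what shows in the picture. A call takes as long as a camera call.
- bot.recognise(label, camera): "location" ([column, row] in pixels, amid what is visible of it).
The state is a dict: "time": time; "joints": joint angles; "qvel": joint speeds; "joint_torque": joint torques, N m; "eef_pos": TCP position; "eef_rot": TCP orientation; "ft_force": force on the tool from outside, world axes, zero at the start; "moment": the same for the moment, N m; "gripper_width": finger opening in m.
Only numpy, scipy, OpenCV 4.12 (cv2) and the standard library are available. Lean on these libraries where they do the work, as an engineer would, in place of code of your own. Each camera call takes 0.05 s, during which the arm holds its last target.

TASK

The lids of the two low wide grit pots are still standing proud: press each one straight down until it is fully home on its rim. The tall narrow pot is still in use, so leave its lid loose as it is, and do not disturb the half-finished stone gourd.

Things in the scene. Friction and masses are not known exactly. Their poses are not given: they have to be found in the camera images.
- lid_a: Lid of a low wide grit pot (white, brown card band, 90 mm across, rim 60 mm above the bench, fixed): flat steel plate 92 mm across, 8 mm thick, on a black rubber plug. Origin: centre of the plate's underside, z up; press the top, 8 mm above it. Starts 10 to 14 mm above the rim, slides straight down without tilting against about 5 N, stays where left, stops hard on the rim (origin 60 mm up).
- lid_b: Lid of the other low wide grit pot (white, brown card band, 90 mm across, rim 60 mm above the bench, fixed): flat steel plate 92 mm across, 8 mm thick, on a black rubber plug. Origin: centre of the plate's underside, z up; press the top, 8 mm above it. Starts 10 to 14 mm above the rim, slides straight down without tilting against about 5 N, stays where left, stops hard on the rim (origin 60 mm up).
- lid_c: Lid of the tall narrow pot, to be left alone: round steel plate 62 mm across and 8 mm thick, standing 10 to 14 mm above the rim of a white pot with a brown card band 60 mm across whose rim is 120 mm above the bench, too heavy to shift. Origin: centre of the plate's underside, z up.
- gourd: Loose half-finished gourd of pale lavender stone with green beads, upright beyond the pots, 74 mm across, 112 mm tall, 0.4 kg; leave it alone. Origin: centre of its underside, z up. Also there: a wooden block of carving burrs (50 x 110 mm, 65 mm tall) beyond the pots and a dust brush lying at the robot's right.

How it is judged:
By the outcome, as a careful person would: the job done as asked, in the order asked, and still so for the second after the job is handed in, with the robot touching nothing.
It also fails if it takes over 51 s, if anything falls off the work surface, if the arm or the gripper's body presses on something with over 40 N, if the wrist force passes 120 N, or if a joint passes its speed limit or range.

## Working session

There is one attempt and no reset: what is moved stays moved. The work goes in short steps, each a Python script; the robot and the scene stay as the last script left them, time stands still between calls to the robot, and variables do not carry over. Pictures are saved under pics/ and viewed, and the job is handed in when it is done.

```bash
mkdir -p pics; python3 - <<'E'
from rig import bot
import cv2,numpy as np
for c in("scene","top"):
    im=bot.capture(c); cv2.imwrite(f"pics/{c}0.png",im[:,:,::-1])
    for l in("lid_a","lid_c","gourd"):
        print(c,l,[(np.round(d["location"],1).tolist(),round(d["conf"],2)) for d in bot.recognise(l,c)])
    k=bot.calibration(c); R=cv2.Rodrigues(np.array(k["rvec"]))[0]; print((-R.T@np.array(k["tvec"]).ravel()).round(3),k["D"])
s=bot.get_state();print(s["time"],s["eef_rot"],s["gripper_width"])
E
```

```text
scene lid_a [([153.6, 289.6], 0.95), ([262.6, 215.0], 0.92), ([367.4, 98.9], 0.91)]
scene lid_c [([153.6, 289.6], 0.95), ([262.6, 215.0], 0.92), ([367.4, 98.9], 0.91)]
scene gourd [([422.5, 224.9], 0.94)]
[ 0.916 -0.448  0.699] [-0.09263676  0.          0.          0.          0.        ]
top lid_a [([162.8, 270.4], 0.97), ([469.8, 310.4], 0.8), ([348.2, 289.4], 0.62)]
top lid_c [([162.8, 270.4], 0.97), ([469.8, 310.4], 0.8), ([348.2, 289.4], 0.62)]
top gourd [([256.9, 165.2], 0.78)]
[0.503 0.024 0.93 ] [-0.07748526  0.          0.          0.          0.        ]
0.4 [[ 3.10578397e-01 -9.50547764e-01 -8.51131849e-05]
 [-9.50547701e-01 -3.10578407e-01  3.48639307e-04]
 [-3.57832632e-04 -2.73756949e-05 -9.99999936e-01]] 0.08531182972761372
```

View pics/scene0.png

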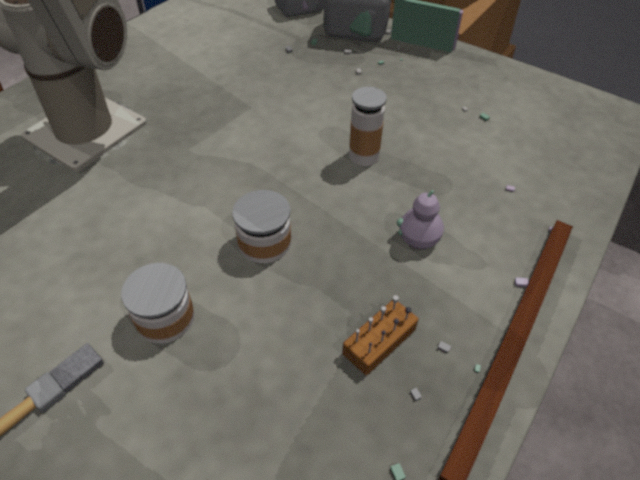

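View pics/top0.png

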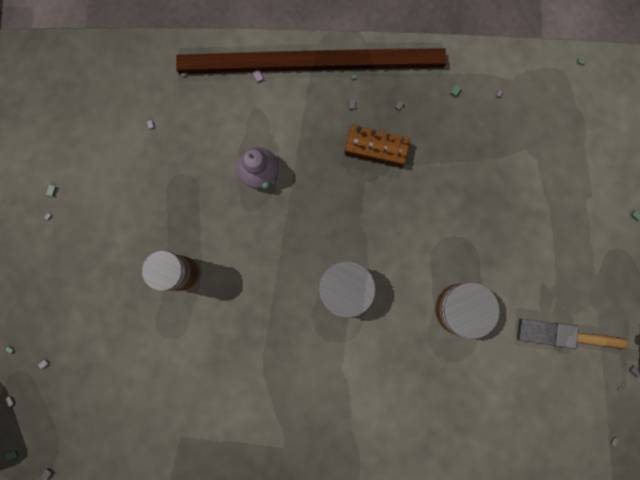

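The wide lids are at (348,289) and (470,310) in top, and (263,215) and (154,290) in scene. The tall pot is at (163,270) in top and the gourd at (257,165). The wide pots have clear space around them.

```bash
cat > h.py <<'E'
from rig import bot
import cv2,numpy as np
def ray(c,p):
    k=bot.calibration(c); K=np.array(k["camera_matrix"]);R=cv2.Rodrigues(np.array(k["rvec"]))[0]
    u=cv2.undistortPoints(np.array([[p]],float),K,np.array(k["D"])).ravel()
    return -R.T@np.array(k["tvec"]).ravel(), R.T@np.array([u[0],u[1],1])
def plane(c,p,z):
    o,d=ray(c,p); return o+d*(z-o[2])/d[2]
E
python3 - <<'E'
from h import *
for n,t,s,z in(("w1",(348,290),(263,213),.08),("w2",(470,311),(155,289),.08),("tall",(163,271),(368,97),.14),("gourd",(257,165),(422,225),.05)):
    print(n,plane("top",t,z).round(4),plane("scene",s,z).round(4))
E
```

```text
w1 [ 0.5065 -0.0219  0.08  ] [ 0.5155 -0.0227  0.08  ]
w2 [ 0.4764 -0.2222  0.08  ] [ 0.4827 -0.2253  0.08  ]
tall [0.5281 0.2639 0.14  ] [0.5286 0.2657 0.14  ]
gourd [0.718  0.1377 0.05  ] [0.7242 0.1265 0.05  ]
```

Both cameras agree on the lid centres to within 9 mm, which is good enough to press near the middle with shut fingers.

```bash
python3 - <<'E'
from h import *
R=np.array(bot.get_state()["eef_rot"]); 
R=np.array([[0,-1,0],[-1,0,0],[0,0,-1.]])
bot.grip(0.0)
def st(m):
    s=bot.get_state(); print(m,round(s["time"],2),np.round(s["eef_pos"],4),np.round(s["ft_force"],1))
for n,(x,y) in(("w2",(.477,-.222)),("w1",(.508,-.022))):
    bot.move_to([x,y,.17],R); bot.move_l([x,y,.10],v=.1); st(n+" above")
    print(bot.move_l([x,y,.06],v=.02,threshold=25)); st("pressed")
    bot.sleep(.2); st("held")
    bot.move_l([x,y,.17],v=.12); st("up")
E
```

```text
w2 above 3.53 [ 0.4774 -0.2224  0.1005] [0.5 0.1 0.5]
False
pressed 5.68 [ 0.4771 -0.222   0.0601] [-0.4  0.1  0.2]
held 5.88 [ 0.477  -0.222   0.0601] [-0.8 -0.   1.1]
up 6.95 [ 0.4764 -0.2217  0.1692] [ 0.   0.4 -0.1]
w1 above 8.62 [ 0.5085 -0.0224  0.1005] [-0.  -0.6 -0.1]
False
pressed 10.78 [ 0.5081 -0.022   0.0601] [ 0.   0.8 -0.8]
held 10.97 [ 0.508 -0.022  0.06 ] [0.2 0.3 0.3]
up 12.04 [ 0.5074 -0.022   0.1692] [0.2 0.5 0.8]
```

No contact force was felt even at 0.06. I'll check the gripper and the picture.

```bash
python3 - <<'E'
from h import *
s=bot.get_state(); print(s["gripper_width"],s["time"],np.round(s["joints"],3))
for c in("scene","top"):
    im=bot.capture(c); cv2.imwrite(f"pics/{c}1.png",im[:,:,::-1])
E
```

```text
0.0002330712292923332 12.0417 [-0.043  0.276 -0.043  1.254 -0.     3.098]
```

View pics/scene1.png

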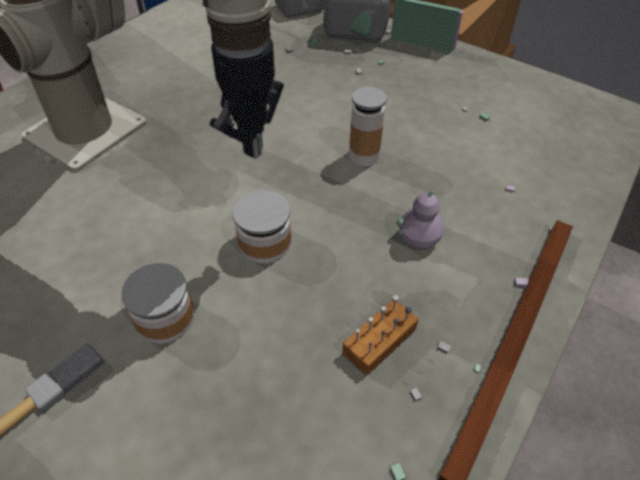

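View pics/top1.png

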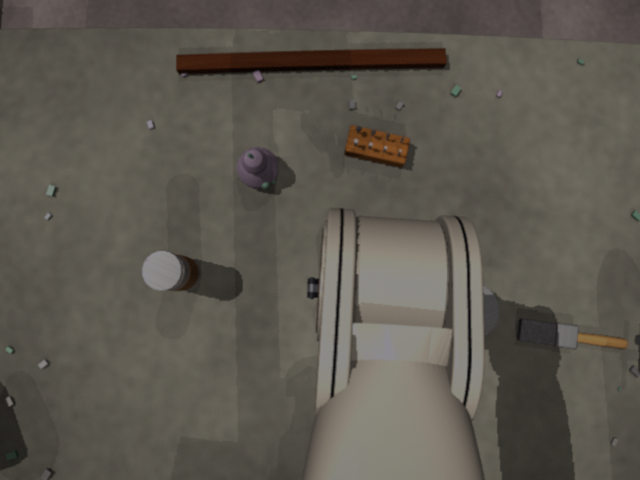

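```bash
python3 - <<'E'
from h import *
for c in("scene","top"):
    k=bot.calibration(c); P=np.array([[.508,-.022,.17],[.508,-.022,.08],[.477,-.222,.08],[.508,-.022,.068],[.508,-.022,0],[0,0,0]])
    print(c,cv2.projectPoints(P,np.array(k["rvec"]),np.array(k["tvec"]),np.array(k["camera_matrix"]),np.array(k["D"]))[0].reshape(-1,2).round(0).tolist())
im=cv2.imread("pics/scene1.png");i0=cv2.imread("pics/scene0.png")
f=lambda i:cv2.resize(i[180:350,110:310],(400,340),interpolation=cv2.INTER_CUBIC)
cv2.imwrite("pics/cmp.png",np.hstack([f(i0),f(im)]))
E
```

```text
scene [[255.0, 169.0], [260.0, 211.0], [154.0, 286.0], [260.0, 216.0], [263.0, 243.0], [84.0, 130.0]]
top [[351.0, 289.0], [348.0, 289.0], [470.0, 311.0], [348.0, 289.0], [346.0, 289.0], [327.0, 581.0]]
```

View pics/cmp.png

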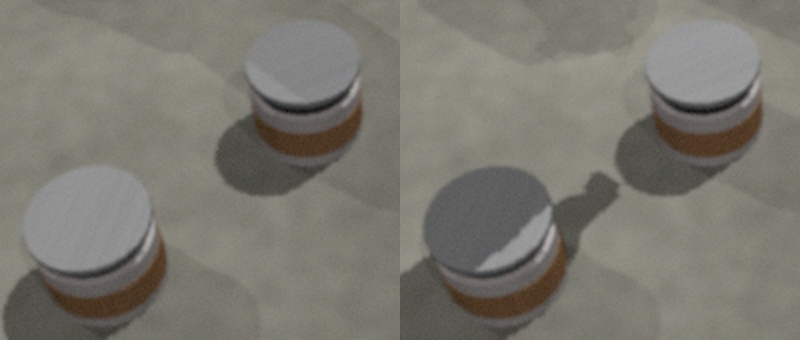

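The lids did not move. The fingertip shows at (254,155) where the reported TCP projects to (255,169), so the real tip is either about 30 mm higher or displaced sideways. I'll go down to just above the last depth and look before pressing.

```bash
python3 - <<'E'
from h import *
x,y=.508,-.022
bot.move_l([x,y,.065],v=.12)
im=bot.capture("scene"); cv2.imwrite("pics/scene2.png",cv2.resize(im[100:300,150:400,::-1],(750,600),interpolation=cv2.INTER_CUBIC))
im=bot.capture("top"); cv2.imwrite("pics/top2.png",im[:,:,::-1])
s=bot.get_state();print(s["eef_pos"],np.round(s["eef_rot"],3).tolist(),np.round(s["joints"],3))
E
```

```text
[ 0.50887566 -0.02202814  0.06594541] [[0.0, -1.0, 0.002], [-1.0, -0.0, -0.0], [0.0, -0.002, -1.0]] [-0.043  0.362 -0.209  0.998  0.     3.098]
```

View pics/scene2.png

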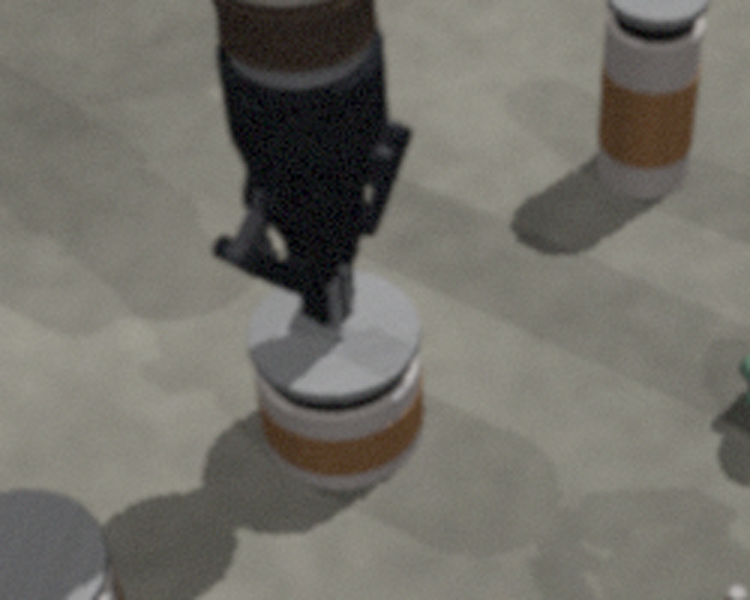

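View pics/top2.png

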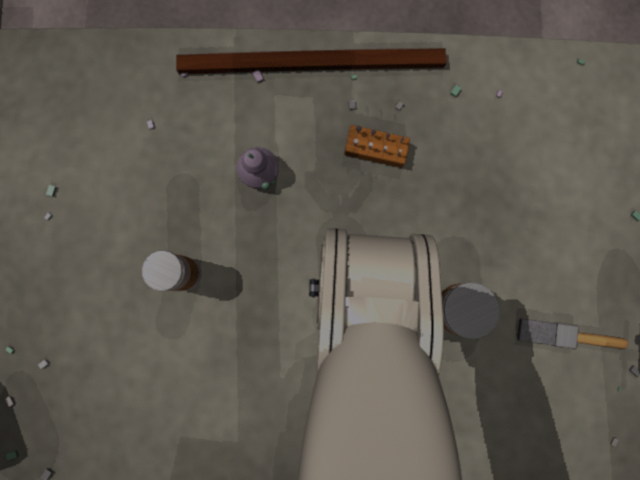

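The tip is at about (259,208), over the lid centre and still hovering, so the true tip height is about 25 mm above the reported one. I'll keep going down under force guard and let the hard stop mark the end.

```bash
python3 - <<'E'
from h import *
x,y=.508,-.022
def st(m):
    s=bot.get_state(); print(m,round(s["time"],2),np.round(s["eef_pos"],4),np.round(s["ft_force"],1))
z=.06; hit=False
while z>.022 and not hit:
    z-=.004; hit=bot.move_l([x,y,z],v=.02,threshold=20); st(hit)
im=bot.capture("scene"); cv2.imwrite("pics/scene3.png",cv2.resize(im[100:300,150:400,::-1],(750,600),interpolation=cv2.INTER_CUBIC))
E
```

```text
False 13.87 [ 0.5079 -0.022   0.0558] [-0.5  0.6  0.2]
False 14.22 [ 0.5084 -0.022   0.0521] [0.8 0.6 1.1]
False 14.57 [ 0.5084 -0.022   0.048 ] [ 1.  -0.9  1.7]
False 14.92 [ 0.5082 -0.022   0.0439] [ 1.2 -0.2  2.4]
True 15.17 [ 0.5082 -0.022   0.0417] [-1.2 -0.5  5.9]
```

View pics/scene3.png

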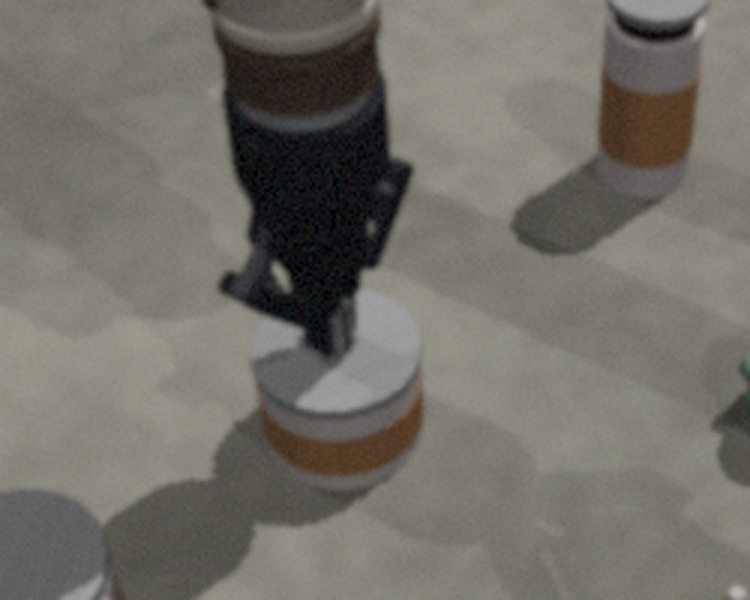

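The black rubber has gone and the lid has stopped hard at reported z 0.0417, which puts the tool height offset at about 26 mm. I'll confirm with a firmer press, then do the other lid.

```bash
python3 - <<'E'
from h import *
def st(m):
    s=bot.get_state(); print(m,round(s["time"],2),np.round(s["eef_pos"],4),np.round(s["ft_force"],1))
R=np.array([[0,-1,0],[-1,0,0],[0,0,-1.]])
x,y=.508,-.022
print(bot.move_l([x,y,.034],v=.015,threshold=30)); st("repress"); bot.sleep(.2); st("hold")
bot.move_l([x,y,.15],v=.12); st("up")
x,y=.477,-.222
bot.move_to([x,y,.15],R); bot.move_l([x,y,.065],v=.1); st("above")
print(bot.move_l([x,y,.034],v=.02,threshold=25)); st("press")
print(bot.move_l([x,y,.034],v=.015,threshold=30)); st("repress"); bot.sleep(.2); st("hold")
im=bot.capture("scene"); cv2.imwrite("pics/scene4.png",im[:,:,::-1])
bot.move_l([x,y,.15],v=.12)
bot.move_j([-1.255,0.241,0.005,1.335,0,1.571]); st("home")
for c in("scene","top"):
    im=bot.capture(c); cv2.imwrite(f"pics/{c}5.png",im[:,:,::-1])
    if c=="scene":
        i0=cv2.imread("pics/scene0.png");f=lambda i:cv2.resize(i[180:350,110:310],(400,340),interpolation=cv2.INTER_CUBIC)
        cv2.imwrite("pics/cmp5.png",np.hstack([f(i0),f(im[:,:,::-1])]))
E
```

```text
True
repress 15.54 [ 0.5083 -0.022   0.0416] [-0.9  0.4  5.7]
hold 15.74 [ 0.5083 -0.022   0.0417] [-1.3 -0.2  5.8]
up 16.79 [ 0.5072 -0.022   0.149 ] [ 0.5 -1.1 -0.2]
above 18.62 [ 0.4777 -0.2221  0.0657] [0.7 0.5 0.4]
True
press 19.75 [ 0.477  -0.222   0.0417] [-1.  -0.3  5.6]
True
repress 20.07 [ 0.477  -0.222   0.0417] [-1.5  1.   6.3]
hold 20.27 [ 0.477  -0.222   0.0417] [-1.1  0.9  5.5]
home 22.91 [ 0.1559 -0.475   0.2044] [ 0.1  0.6 -0.1]
```

View pics/cmp5.png

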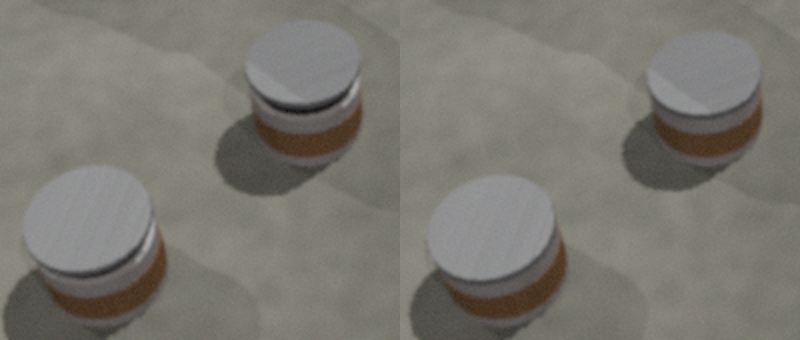

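View pics/scene5.png

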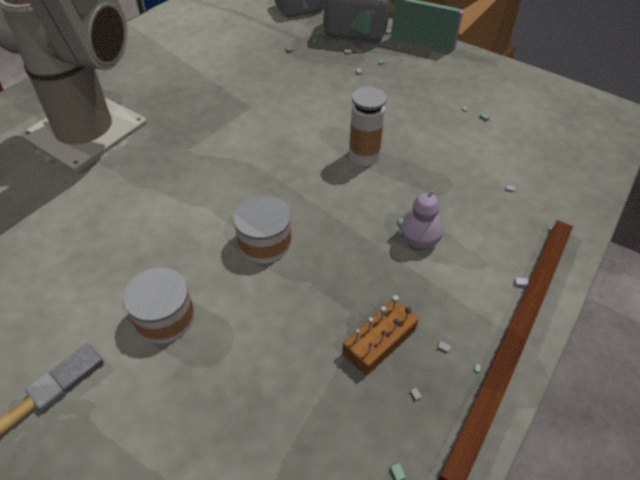

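View pics/top5.png

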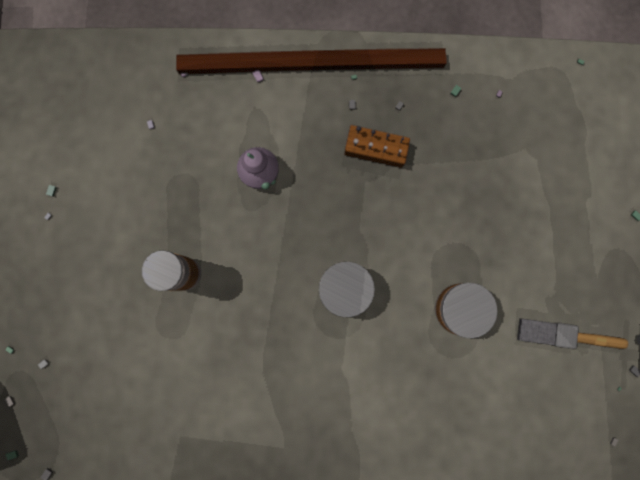

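```bash
python3 -c "
from rig import bot
bot.finish_job()"
```

```text
the job is handed in; nothing more can be done
```

Both low wide pots now have their lids fully down on the rim. I handed the job in with the arm back at its start pose, at about 23 s of the 51 s allowed.

- **Seating:** Each lid was pressed at its centre with shut fingers until it stopped hard. Both stopped at the same reported height, 0.0417 m. A second press at a 30 N threshold moved neither of them. In the last pictures the black rubber plugs no longer show.
- **Left alone:** The tall pot's lid is still standing proud, and the gourd, burr block and brush show no visible movement between the first and last pictures.
- **What disagreed:** My first press on each lid stopped at a reported 0.060 m without touching anything. The pictures showed the fingertips sitting about 26 mm higher than the reported tool position. I went on down under force guard and let the hard stop mark the end, so "home" rests on that stop and the pictures, not on the reported height. The force read only about 6 N while holding after each stop, well below the 20–30 N thresholds that ended the presses.

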